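# Knock the die out of the arbor press

## Robot

A 7-joint arm with a two-finger parallel gripper is mounted at the origin on the work surface. World frame = base frame: x ahead of the robot, y to its left, z up, the work surface at z = 0. Lengths are in m, angles in degrees, forces in N, time in s.
With the tool pointing down it reaches from about 0.425 to 0.875 m from the base axis. Payload 4.7 kg.
Tool frame: the origin (TCP) lies between the finger pads; the fingertips stand 17 mm ahead of it and the grasp point (between the pads) lies 2 mm behind it; z points along the fingers, y is the line along which they close (so a half turn about z gives the same grasp; the last joint's range is limited). The gripper opens to 87 mm and grips with 3 to 60 N. Pads are 19 mm wide; open, the fingers measure 117 mm over their backs; the gripper's body (75 mm by 190 mm) begins 51 mm behind the grasp point.
Start: joints at [66.01, 18.392, -4.016, 83.108, 1.295, 78.541, -3.26], TCP at [0.273, -0.59, 0.24] pointing down, gripper open.
Joint ranges: [-163.93, 163.93], [-17.29, 119.83], [-79.2, 71.16], [3.27, 140.29], [-89.18, 269.18], [5.43, 117.66], [-154.24, 154.24]. Speed limits (degrees/s): [147.25, 147.25, 180, 180, 180, 180, 180].

## Interface

Orientations are given as [roll, pitch, yaw] about the fixed x, y, z axes, in that order (R = Rz(yaw) Ry(pitch) Rx(roll)).
In Python, from cell import env, cams gives the robot as it stands.
- The arm moves only by the shell command python3 -m pendant 'ROWS' [FORCE]. ROWS is JSON, a list of rows, each an object of numbers: "tx", "ty", "tz": the shift along the tool's x, y, z each as a share of 0.05 m, from -1 to 1; "spin": the turn about the tool's z as a share of 4 degrees, from -1 to 1; "claw": the closure, from 0 (fully open) to 1 (shut). A call has 1 to 10 rows; each row shifts and turns the commanded pose from where the row before left it, along the tool's axes as they then stand; what a row does not reach is not made up. A row lasts 1/8 s, in which the tool goes at most 62.5 mm and 10.7 degrees, less where a joint would pass 70% of its speed; a pose out of reach is approached as far as the arm can. A call with a number of a shift or a turn outside -1 to 1 is refused whole. A call with a gripper value outside its range is refused whole. The fingers move at their own pace and stop on an object; FORCE is the grip in N (left out, the last holds). Time passes only in rows, so rows that do not move let the fingers close. It gives the time, the measured TCP pose, the force, the opening and the grip force at its end, in the units of the state.
- env.get_obs(): the state, without advancing time (a new reading comes with each control period).
- cams.read_camera(name): name is "scene" or "top" or "wrist"; returns the picture (480x640x3 uint8, red, green, blue); there is no depth.
- cams.camera_info(name): a dict with "fx", "fy", "cx", "cy" (pixels), "rvec" (rotation vector, rad) and "tvec" (3), from world to camera coordinates, as OpenCV has them. Camera axes: x right, y down, z forward; pixel columns grow to the right and rows downward; lengths in m; the calibration is good to about 2 mm. A picture is of the moment at which its call begins: read the wrist's pose just before it. camera_info takes no time and is no camera call; for the wrist camera it gives the pose at the moment of the call.
- env.sign_off(): hands the job in; it is judged then, once.
The state is a dict: "time_s": time; "qpos": joint angles; "joint_velocities": joint speeds; "effort": joint torques, N m; "tool_pos": TCP position; "tool_rot": TCP orientation; "force": force on the tool from outside, world axes, zero at the start; "wrist_torque": the same for the moment, N m; "grip_width": finger opening in m; "grasp_force": force on a finger pad.
Only numpy, scipy, OpenCV 4.12 (cv2) and the standard library are available. Lean on these libraries where they do the work, as an engineer would, in place of code of your own. Each camera call takes 0.05 s, during which the arm holds its last target. There are 200 camera calls.

## Task

Change-over at the jeweller's arbor press: push the red ejector lever all the way down so that the round steel die comes up out of its holder under the ram, then take the die out and stand it upright, engraved face up, on the empty blue felt spot of the wooden die tray, wholly on the felt. Set it down gently, never letting it drop, and leave the other two dies and everything else on the bench undisturbed.

Things in the scene. Friction and masses are not known exactly. Their poses are not given: they have to be found in the camera images.
- press: green arbor press, fixed. Origin on the bench under the ram's axis, z up; -x is the open front (lever side), +x towards the column. Foot 28 mm high, x -75 to 165 mm, y +-62. Column x 75 to 155, y +-42. Head x -45 to 156, y +-35, z 302 to 390. On its -y side (y -35 to -67) a fixed hub and hand lever with black balls, from x 10, z 302 up to x 175, z 508
- pocket (a point): centre of the mouth of the round pocket in the flat top of the aluminium die holder (84 x 84 mm, top 84 mm above the bench, on the ram's axis; a wider flange with bolt heads stays below 48 mm). Pocket 37.5 mm across, 24 mm deep to the ledge on which the die rests
- ram_face (a point): centre of the lower face of the steel ram (30 x 30 mm, fixed, raised), 223 mm above the bench, straight above the pocket. An upright tool does not fit between holder and ram: come from the open front (press -x) with the tool leaning back towards the front, 35 to 45 degrees from vertical
- ejector (a joint): the ejector lever, rad: 0 = up, 0.36 = fully down at its stop. Pivot 55 mm in front (-x) of the ram's axis, 52 mm above the bench; pad 125 mm from the pivot. About 0.05 rad of free play, then each rad lifts the die 58 mm: 18 mm in all. Moves at 5 to 8 N on the pad, stays where it is left and holds the die up; nothing returns it
- ejector_pad (a point): centre of the upper face of the red lever pad (34 mm along the lever, 30 wide, 10 thick); moves with the lever; about 175 mm in front of the ram's axis, nothing above it; 88 mm above the bench when up, 43 mm when down
- die: the round steel die to move: 36 mm diameter, 26 mm tall, top edge chamfered 2.4 mm, brass-coloured engraved face up, 0.16 to 0.26 kg. Origin centre of underside, z up. At first only the chamfered top 2 mm shows (underside 60 mm above the bench); lever fully down: underside 78 mm above the bench, 20 mm shows, 6 mm still in the pocket, so lift straight up first
- tray: flat wooden die tray, fixed: 290 (x) x 98 (y) mm, floor 8 mm, rim 8 mm wide up to 16 mm above the bench. Origin centre of underside. Three round blue felt spots 56 mm across, 2 mm thick (tops 10 mm above the bench), in a row along its x at -90, 0 and 90 mm; the one at -90 (the end nearest the robot) is empty
- free_spot (a point): centre of the upper face of the empty felt spot, 10 mm above the bench
- die_b: another die, same size, dark engraved face, standing on the middle or the far felt spot of the tray; leave it. Origin centre of underside
- die_c: the third die, same size, dark engraved face, on the remaining felt spot of the tray; leave it. Origin centre of underside
- hammer: chasing hammer lying on the bench, 250 mm long, under 40 mm high; leave it
- mug: white mug, 80 mm across, 85 mm high, with handle; leave it. Origin centre of underside
- tape: roll of tape lying flat, 90 mm across, 24 mm high; leave it. Origin centre of underside
- jar: small amber jar, 52 mm across, 65 mm high; leave it. Origin centre of underside
- brush: small brush lying on the bench, 170 mm long; leave it

How it is judged:
By the outcome, as a careful person would: the job done as asked, in the order asked, and still so for the second after the job is handed in, with the robot touching nothing.
It also fails if it takes over 59 s, if anything falls off the work surface, if the arm or the gripper's body presses on something with over 40 N, if the wrist force passes 120 N, or if a joint passes its speed limit or range.

## Working session

There is one attempt and no reset: what is moved stays moved. The work goes in short steps, Python scripts to look and compute and a shell command to move; the robot and the scene stay as the last step left them, time stands still between calls to the robot, and variables do not carry over. Pictures are saved under pics/ and viewed, at most 11 in all, crops included, and the job is handed in when it is done.

```bash
ls; mkdir -p pics
python3 - <<'E'
from cell import env,cams
import cv2
o=env.get_obs();print({k:o[k] for k in('time_s','tool_pos','tool_rot','force','grip_width')})
for n in('scene','top'):
    cv2.imwrite(f'pics/{n}0.png',cams.read_camera(n)[:,:,::-1]);print(n,cams.camera_info(n))
E
```

```text
pics
{'time_s': 0.0, 'tool_pos': array([ 0.27237646, -0.58960421,  0.23845336]), 'tool_rot': array([-1.79890249e+02,  4.46178289e-03,  2.48007609e+01]), 'force': array([-0.16530307,  0.53379752, -0.04296766]), 'grip_width': 0.08719958590655459}
scene {'fx': 520.5443791252328, 'fy': 520.5443791252328, 'cx': 329.207345705819, 'cy': 241.55295420179732, 'rvec': array([ 2.19898669,  1.22563689, -0.42972945]), 'tvec': array([-0.17350443, -0.3299156 ,  1.67241892])}
top {'fx': 520.6988814454401, 'fy': 520.6988814454401, 'cx': 318.634682359191, 'cy': 242.81563826305342, 'rvec': array([ 2.16622298, -2.12410723,  0.1599668 ]), 'tvec': array([-0.13153026,  0.56242973,  1.63723263])}
```

View pics/scene0.png

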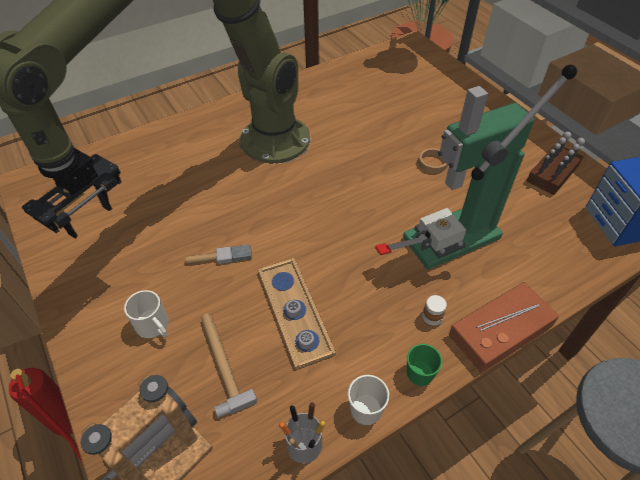

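View pics/top0.png

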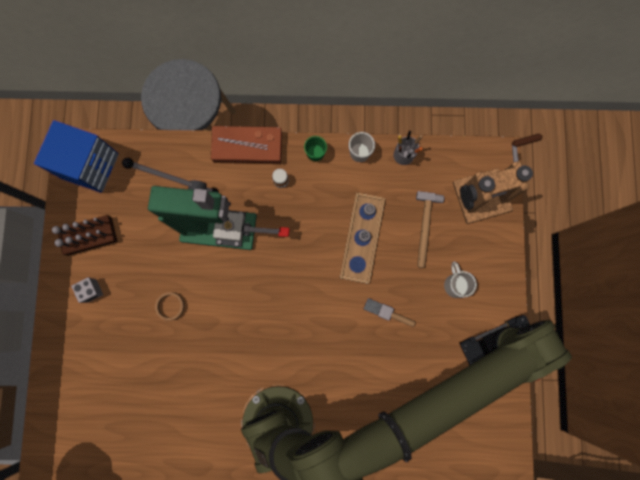

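The scene shows the press on the right: red pad at (383,249), holder at (440,230), and the empty felt at (283,281). In the top view the pad is at (285,232) and the empty felt at (358,264). Next I measure the pad and the spots by colour.

```bash
cat > h.py <<'E'
import cv2,numpy as np
from cell import env,cams
def ray(i,px):
    R=cv2.Rodrigues(np.array(i['rvec']))[0];t=np.array(i['tvec'])
    K=np.array([[i['fx'],0,i['cx']],[0,i['fy'],i['cy']],[0,0,1]])
    return -R.T@t, R.T@np.linalg.inv(K)@np.array([px[0],px[1],1.])
def onz(i,px,z):
    c,d=ray(i,px);return c+d*(z-c[2])/d[2]
def proj(i,P):
    R=cv2.Rodrigues(np.array(i['rvec']))[0];p=R@np.array(P)+i['tvec'];return i['fx']*p[0]/p[2]+i['cx'],i['fy']*p[1]/p[2]+i['cy']
def blobs(img,lo,hi,box,amin=20):
    h=cv2.cvtColor(img,cv2.COLOR_RGB2HSV);m=cv2.inRange(h,lo,hi);k=np.zeros_like(m);x0,y0,x1,y1=box;k[y0:y1,x0:x1]=1
    n,_,s,c=cv2.connectedComponentsWithStats(m*k);return [(s[j,4],*c[j].round(1)) for j in range(1,n) if s[j,4]>=amin]
E
python3 - <<'E'
from h import *
I={n:cv2.imread(f'pics/{n}0.png')[:,:,::-1].copy() for n in('scene','top')}
for n,rb,bb in(('scene',(360,230,410,265),(250,255,340,360)),('top',(265,215,305,250),(335,190,390,285))):
    i=cams.camera_info(n)
    for lo in((0,150,60),(170,150,60)):
        for b in blobs(I[n],lo,(lo[0]+8,255,255),rb,5): print(n,'red',b,onz(i,b[1:],.086).round(4))
    for b in blobs(I[n],(105,100,40),(125,255,255),bb): print(n,'blue',b,onz(i,b[1:],.01).round(4))
s=cv2.resize(I['scene'][190:270,370:480],None,fx=7,fy=7,interpolation=2)[:560]
t=cv2.resize(I['top'][180:260,180:300],None,fx=6.5,fy=6.5,interpolation=2)
cv2.imwrite('pics/c1.png',s[:,:,::-1]);cv2.imwrite('pics/c2.png',t[:,:,::-1])
E
```

```text
scene red (np.int32(132), np.float64(382.5), np.float64(248.6)) [ 0.5974 -0.011   0.086 ]
scene blue (np.int32(283), np.float64(282.4), np.float64(281.0)) [ 0.504  -0.2469  0.01  ]
scene blue (np.int32(58), np.float64(301.0), np.float64(310.8)) [ 0.6044 -0.2503  0.01  ]
scene blue (np.int32(64), np.float64(314.0), np.float64(341.7)) [ 0.6925 -0.2659  0.01  ]
scene blue (np.int32(24), np.float64(298.0), np.float64(343.6)) [ 0.6772 -0.3     0.01  ]
top red (np.int32(116), np.float64(283.7), np.float64(231.4)) [ 0.5925 -0.0098  0.086 ]
top blue (np.int32(33), np.float64(364.3), np.float64(214.0)) [ 0.6692 -0.2699  0.01  ]
top blue (np.int32(26), np.float64(358.6), np.float64(239.9)) [ 0.5819 -0.2517  0.01  ]
top blue (np.int32(140), np.float64(357.1), np.float64(264.0)) [ 0.5022 -0.2475  0.01  ]
```

View pics/c1.png

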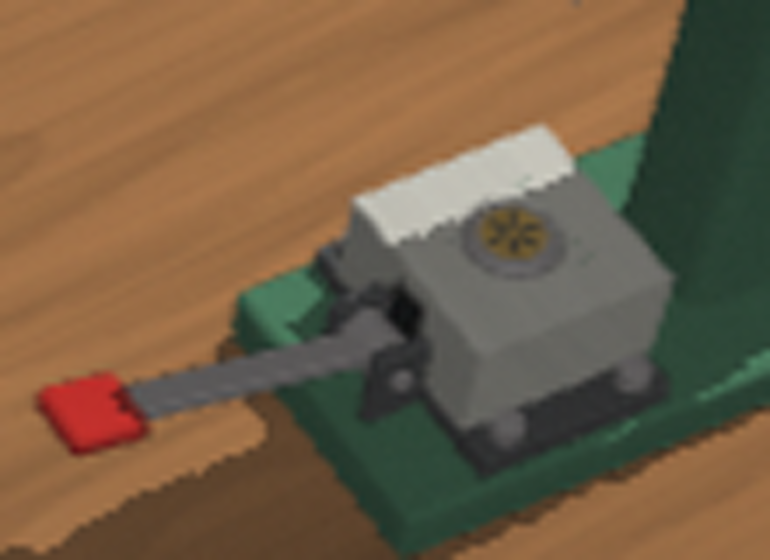

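View pics/c2.png

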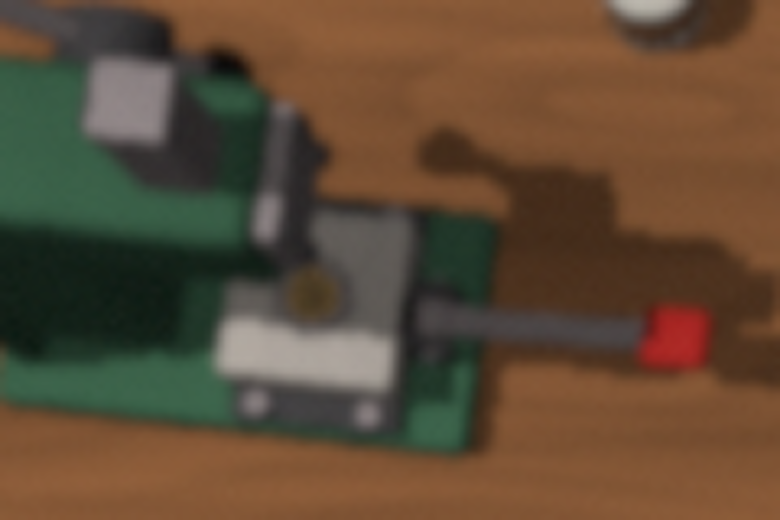

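The crops show the brass die face at scene (443.4,223.7) and top (228,225.5). The holder's top corners are visible at crop pixels (352,200), (545,125), (672,275) and (487,352).

Run:
```python
from h import *
S=cams.camera_info('scene');T=cams.camera_info('top')
ds=onz(S,(443.4,223.7),.086);dt=onz(T,(228,225.5),.086);print('die',ds,dt)
q=[onz(S,(370+a/7,190+b/7),.084) for a,b in((352,200),(545,125),(672,275),(487,352))]
print(np.round(q,4),np.mean(q,0)); 
for a,b in((0,1),(3,2),(0,3),(1,2)): d=q[b]-q[a];print(np.linalg.norm(d[:2]),np.degrees(np.arctan2(d[1],d[0])))
p=(onz(S,(382.5,248.6),.086)+onz(T,(283.7,231.4),.086))/2
for D in(ds,dt,(ds+dt)/2): d=(D-p)[:2];print(np.linalg.norm(d),np.degrees(np.arctan2(d[1],d[0])))
print('wrist',cams.camera_info('wrist'))
```

```text
die [0.61338099 0.16881749 0.086     ] [0.60784025 0.16629222 0.086     ]
[[0.5671 0.1305 0.084 ]
 [0.5756 0.2156 0.084 ]
 [0.6571 0.2071 0.084 ]
 [0.6498 0.1269 0.084 ]] [0.61238694 0.17003175 0.084     ]
0.08547631128411069 84.31938891314401
0.08058961991221436 84.79588451171885
0.08273154530020198 -2.5230350505372403
0.08193640940757883 -5.913079014761839
0.18018779228452458 84.12214213155468
0.1771862617609622 85.82102660643446
0.17866739130079684 84.96444950965473
wrist {'fx': 415.21816433032404, 'fy': 415.21816433032404, 'cx': 318.9023621376739, 'cy': 234.78438372837292, 'rvec': array([-2.46394656,  1.57481279,  0.20046534]), 'tvec': array([-0.64969817, -0.02933726,  0.38750822])}
```

```bash
python3 -m pendant '[{"tx":0.8,"ty":-0.58,"claw":1},{"tx":0.8,"ty":-0.58,"claw":1},{"tx":0.8,"ty":-0.58,"claw":1},{"tx":0.8,"ty":-0.58,"claw":1},{"tx":0.8,"ty":-0.58,"claw":1},{"tx":0.8,"ty":-0.58,"claw":1},{"tx":0.8,"ty":-0.58,"claw":1},{"tx":0.8,"ty":-0.58,"claw":1},{"tx":0.8,"ty":-0.58,"claw":1},{"tx":0.8,"ty":-0.58,"claw":1}]' 10
```

```text
invalid input at $[0]: expected keys tx, ty, tz, spin, claw
```

```bash
python3 -m pendant '[{"tx":0.8,"ty":-0.58,"tz":0,"spin":0,"claw":1},{"tx":0.8,"ty":-0.58,"tz":0,"spin":0,"claw":1},{"tx":0.8,"ty":-0.58,"tz":0,"spin":0,"claw":1},{"tx":0.8,"ty":-0.58,"tz":0,"spin":0,"claw":1},{"tx":0.8,"ty":-0.58,"tz":0,"spin":0,"claw":1},{"tx":0.8,"ty":-0.58,"tz":0,"spin":0,"claw":1},{"tx":0.8,"ty":-0.58,"tz":0,"spin":0,"claw":1},{"tx":0.8,"ty":-0.58,"tz":0,"spin":0,"claw":1}]' 10; python3 -c "
from cell import env;o=env.get_obs();print(o['qpos'],o['tool_pos'],o['tool_rot'])"
```

```text
time_s: 1.1
tool_pos: [0.4661, -0.2437, 0.2392]
tool_rot: [-180.0, 0.0, 24.8]
force: [1.0, 0.4, 0.1]
grip_width: 0.015
grasp_force: 0.0
[ 43.76898176   4.25668948 -19.96084921 100.08078127   1.50988878
  75.94231109 -41.71806166] [ 0.46613676 -0.24372533  0.2392438 ] [-1.79993207e+02  2.28982516e-02  2.47904226e+01]
```

```bash
python3 -m pendant '[{"tx":0.72,"ty":-0.52,"tz":0,"spin":0,"claw":1},{"tx":0.72,"ty":-0.52,"tz":0,"spin":0,"claw":1},{"tx":0.72,"ty":-0.52,"tz":0,"spin":0,"claw":1},{"tx":0.72,"ty":-0.52,"tz":0,"spin":0,"claw":1},{"tx":0.72,"ty":-0.52,"tz":0,"spin":0,"claw":1},{"tx":0.7,"ty":-0.52,"tz":0,"spin":0,"claw":1},{"tx":0,"ty":0,"tz":0.5,"spin":-1,"claw":1},{"tx":0,"ty":0,"tz":0.5,"spin":-1,"claw":1},{"tx":0,"ty":0,"tz":0.4,"spin":-1,"claw":1},{"tx":0,"ty":0,"tz":0.2,"spin":-1,"claw":1}]'
python3 - <<'E'
from h import *
o=env.get_obs();print(o['qpos'],o['tool_pos'],o['tool_rot'])
i=cams.camera_info('wrist');cv2.imwrite('pics/w1.png',cams.read_camera('wrist')[:,:,::-1])
print(proj(i,(.595,-.0105,.088)),proj(i,(.611,.168,.086)))
E
```

```text
time_s: 2.35
tool_pos: [0.5944, -0.0136, 0.1576]
tool_rot: [-179.9, 0.1, 40.9]
force: [-0.3, -0.9, -0.2]
grip_width: 0.0006
grasp_force: 0.0
[ 26.19319153  17.77605303 -32.68295062  96.2146283   10.13537112
  69.15512434 -57.96429335] [ 0.59443264 -0.01355675  0.15756798] [-1.79883540e+02  1.22205176e-01  4.09326506e+01]
(np.float64(314.31445070774055), np.float64(254.43351330683146)) (np.float64(44.87362615905516), np.float64(-13.81362918809154))
```

View pics/w1.png

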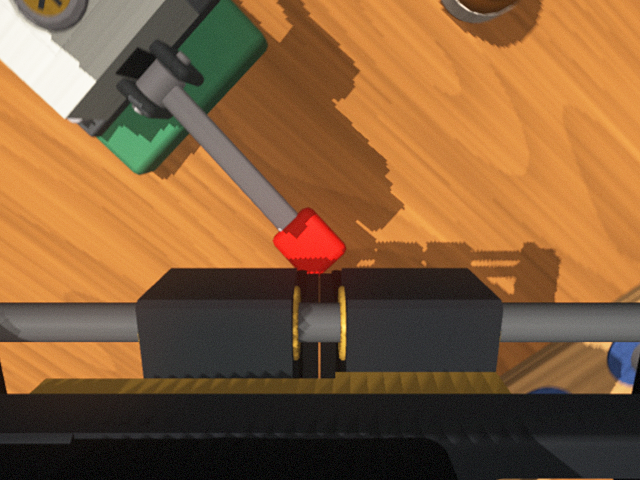

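The wrist view has the pad centre at about (310,240), against (314,254) predicted. Die brass is at the top left, near (42,0). I'll compute the pad position from this.

Run:
```python
from h import *
i=cams.camera_info('wrist');print(ray(i,(319,235)))
for px in((310,240),(274,240),(307,208),(346,245),(313,273)): print(onz(i,px,.088))
print(onz(i,(42,-2),.086))
```

```text
(array([0.64616261, 0.03060562, 0.29954681]), array([-0.19140776, -0.16365767, -0.96777041]))
[ 0.59914006 -0.00338025  0.088     ]
[0.58663415 0.01094845 0.088     ]
[0.61112629 0.00900332 0.088     ]
[ 0.6096     -0.01953947  0.088     ]
[ 0.58623176 -0.01664401  0.088     ]
[0.60507374 0.16583338 0.086     ]
```

```bash
python3 -m pendant '[{"tx":0.07,"ty":0,"tz":0.5,"spin":0,"claw":1},{"tx":0,"ty":0,"tz":0.4,"spin":0,"claw":1},{"tx":0,"ty":0,"tz":0.16,"spin":0,"claw":1},{"tx":0,"ty":0,"tz":0.16,"spin":0,"claw":1},{"tx":0,"ty":0,"tz":0.16,"spin":0,"claw":1},{"tx":0,"ty":0,"tz":0.16,"spin":0,"claw":1},{"tx":0,"ty":0,"tz":0.16,"spin":0,"claw":1}]'
python3 -m pendant '[{"tx":0,"ty":0,"tz":0.12,"spin":0,"claw":1},{"tx":0,"ty":0,"tz":0.08,"spin":0,"claw":1}]'
```

```text
time_s: 3.28
tool_pos: [0.5991, -0.0121, 0.0749]
tool_rot: [179.9, -0.1, 40.8]
force: [-0.8, -3.3, 5.4]
grip_width: 0.0005
grasp_force: 2.4
time_s: 3.52
tool_pos: [0.599, -0.0118, 0.0646]
tool_rot: [179.9, -0.1, 40.8]
force: [0.6, -4.1, 5.3]
grip_width: 0.0005
grasp_force: 2.6
```

```bash
python3 -m pendant '[{"tx":0,"ty":0,"tz":0.06,"spin":0,"claw":1},{"tx":0,"ty":0,"tz":0.04,"spin":0,"claw":1}]'; python3 -m pendant '[{"tx":0,"ty":0,"tz":0.03,"spin":0,"claw":1},{"tx":0,"ty":0,"tz":0.03,"spin":0,"claw":1}]'
```

```text
time_s: 3.78
tool_pos: [0.5992, -0.0116, 0.0608]
tool_rot: [179.9, -0.0, 40.8]
force: [-1.4, -4.1, 16.7]
grip_width: 0.0004
grasp_force: 8.9
time_s: 4.03
tool_pos: [0.5993, -0.0116, 0.0604]
tool_rot: [179.8, -0.0, 40.8]
force: [-9.0, -5.3, 31.1]
grip_width: 0.0005
grasp_force: 15.8
```

The lever is on its stop (31 N, pad at 43 mm). Next I retract and move clear, then find out how the arm handles tilt. The rows have no tilt axis, so the only way I can see is to use the edge of the reach.

```bash
python3 -m pendant '[{"tx":0,"ty":0,"tz":-0.3,"spin":0,"claw":1},{"tx":0,"ty":0,"tz":-0.9,"spin":0,"claw":0},{"tx":0,"ty":0,"tz":-0.9,"spin":0,"claw":0},{"tx":0,"ty":0,"tz":-0.9,"spin":0,"claw":0},{"tx":0,"ty":0,"tz":-0.9,"spin":0,"claw":0}]'
python3 - <<'E'
from h import *
o=env.get_obs();print(o['qpos'],o['tool_pos'],o['tool_rot'])
I=cams.read_camera('scene');cv2.imwrite('pics/s2.png',cv2.resize(I[170:290,360:520],None,fx=4,fy=4)[:,:,::-1])
E
```

```text
time_s: 4.65
tool_pos: [0.5971, -0.0091, 0.2517]
tool_rot: [-179.8, 0.0, 40.9]
force: [0.9, -0.4, -0.4]
grip_width: 0.0325
grasp_force: 0.0
[ 26.59283195  14.47512813 -33.55250457  88.92567866   7.92913689
  79.1679773  -56.70611229] [ 0.59706914 -0.00906139  0.25174761] [-1.79798238e+02  2.04396566e-02  4.09252975e+01]
```

View pics/s2.png

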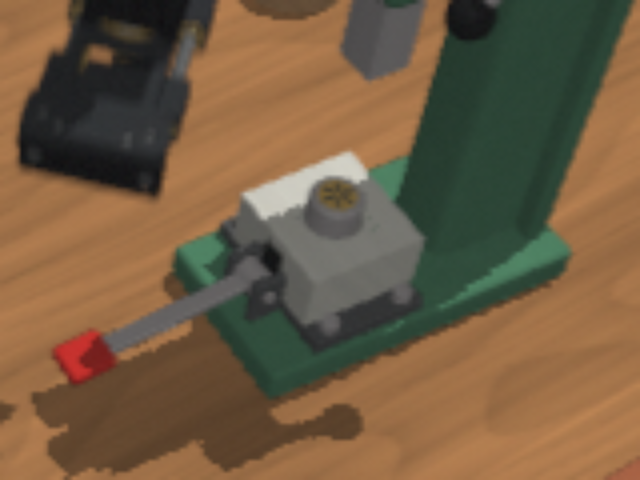

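The die has come up: its brass face is at crop (337,193), full-frame (444.3,218.3). Next I move to the free area on the robot's right to test tilting at the reach limit.

```bash
python3 -m pendant '[{"tx":-0.95,"ty":0.22,"tz":-0.1,"spin":0,"claw":0},{"tx":-0.95,"ty":0.22,"tz":-0.1,"spin":0,"claw":0},{"tx":-0.95,"ty":0.22,"tz":-0.1,"spin":0,"claw":0},{"tx":-0.95,"ty":0.22,"tz":-0.1,"spin":0,"claw":0},{"tx":-0.95,"ty":0.22,"tz":-0.1,"spin":0,"claw":0},{"tx":-0.95,"ty":0.22,"tz":-0.1,"spin":0,"claw":0},{"tx":-0.95,"ty":0.22,"tz":-0.1,"spin":0,"claw":0},{"tx":-0.95,"ty":0.22,"tz":-0.1,"spin":0,"claw":0},{"tx":-0.95,"ty":0.22,"tz":-0.1,"spin":0,"claw":0}]'
python3 -m pendant '[{"tx":0,"ty":0,"tz":0,"spin":-1,"claw":0},{"tx":0,"ty":0,"tz":0,"spin":-1,"claw":0},{"tx":0,"ty":0,"tz":0,"spin":-1,"claw":0},{"tx":0,"ty":0,"tz":0,"spin":-1,"claw":0},{"tx":0,"ty":0,"tz":0,"spin":-1,"claw":0},{"tx":0,"ty":0,"tz":0,"spin":-1,"claw":0},{"tx":0,"ty":0,"tz":0,"spin":-1,"claw":0},{"tx":0,"ty":0,"tz":0,"spin":-1,"claw":0},{"tx":0,"ty":0,"tz":0,"spin":-1,"claw":0},{"tx":0,"ty":0,"tz":0,"spin":-1,"claw":0}]';python3 -c "
from cell import env;o=env.get_obs();print(o['qpos'],o['tool_pos'],o['tool_rot'])"
```

```text
time_s: 5.82
tool_pos: [0.339, -0.3648, 0.2954]
tool_rot: [-179.9, -0.1, 40.9]
force: [1.2, 0.1, 0.7]
grip_width: 0.087
grasp_force: 0.0
time_s: 7.08
tool_pos: [0.34, -0.3636, 0.2951]
tool_rot: [-179.9, -0.2, 81.1]
force: [0.1, 0.3, -0.3]
grip_width: 0.0873
grasp_force: 0.0
[ 56.08497405  -0.85673076 -11.96065562  98.73937141  -0.2997618
  82.25311306  35.21916346] [ 0.34001867 -0.36357535  0.29505844] [-179.94276354   -0.18652515   81.05240711]
```

```bash
python3 -m pendant '[{"tx":-0.37,"ty":-0.88,"tz":0,"spin":0,"claw":0},{"tx":-0.37,"ty":-0.88,"tz":0,"spin":0,"claw":0},{"tx":-0.37,"ty":-0.88,"tz":0,"spin":0,"claw":0},{"tx":-0.37,"ty":-0.88,"tz":0,"spin":0,"claw":0},{"tx":-0.37,"ty":-0.88,"tz":0,"spin":0,"claw":0},{"tx":-0.37,"ty":-0.88,"tz":0,"spin":0,"claw":0},{"tx":-0.37,"ty":-0.88,"tz":0,"spin":0,"claw":0},{"tx":-0.37,"ty":-0.88,"tz":0,"spin":0,"claw":0}]'
python3 -m pendant '[{"tx":0.5,"ty":0,"tz":0,"spin":0,"claw":0},{"tx":0.5,"ty":0,"tz":0,"spin":0,"claw":0},{"tx":0.5,"ty":0,"tz":0,"spin":0,"claw":0}]';python3 -c "
from cell import env;o=env.get_obs();print(o['qpos'],o['tool_pos'],o['tool_rot'])"
```

```text
time_s: 8.07
tool_pos: [-0.0316, -0.4548, 0.2953]
tool_rot: [179.9, -0.1, 80.9]
force: [-0.6, -0.1, 0.1]
grip_width: 0.087
grasp_force: 0.0
time_s: 8.45
tool_pos: [-0.0183, -0.3797, 0.2952]
tool_rot: [179.9, -0.2, 80.9]
force: [-0.2, -0.2, -0.9]
grip_width: 0.0866
grasp_force: 0.0
[ 75.95544424 -17.05396112  10.21986456 112.31501756   2.90542999
  84.63223641  76.36182017] [-0.01830026 -0.37972834  0.29523456] [ 1.79945126e+02 -1.58431362e-01  8.09063833e+01]
```

```bash
python3 -m pendant '[{"tx":0.5,"ty":0,"tz":0,"spin":0,"claw":0},{"tx":0.5,"ty":0,"tz":0,"spin":0,"claw":0}]'
python3 -m pendant '[{"tx":0.5,"ty":0,"tz":0,"spin":0,"claw":0},{"tx":0.5,"ty":0,"tz":0,"spin":0,"claw":0}]';python3 -c "
from cell import env;o=env.get_obs();print(o['qpos'],o['tool_pos'],o['tool_rot'])"
```

```text
time_s: 8.7
tool_pos: [-0.0128, -0.3651, 0.294]
tool_rot: [-180.0, -1.0, 81.1]
force: [0.1, 0.1, 0.1]
grip_width: 0.087
grasp_force: 0.0
time_s: 8.95
tool_pos: [-0.0019, -0.3511, 0.2844]
tool_rot: [179.8, -3.2, 81.9]
force: [1.2, 0.6, 1.3]
grip_width: 0.0872
grasp_force: 0.0
[ 99.88546596 -17.22519383 -10.31867589 113.8342588   -3.69867063
  86.26112712  82.34990422] [-0.00193475 -0.35113615  0.28442937] [179.78929812  -3.17955024  81.91042294]
```

The reach limit tilts the tool in the direction I want (pitch -3.2), and the tilt stays. I'll continue.

```bash
python3 -m pendant '[{"tx":1,"ty":0,"tz":-0.3,"spin":0,"claw":0},{"tx":1,"ty":0,"tz":-0.3,"spin":0,"claw":0},{"tx":1,"ty":0,"tz":-0.3,"spin":0,"claw":0}]';python3 -c "
from cell import env;o=env.get_obs();print(o['qpos'],o['tool_pos'],o['tool_rot'])"
```

```text
time_s: 9.32
tool_pos: [0.0016, -0.3083, 0.2701]
tool_rot: [179.1, -10.1, 80.4]
force: [-1.3, 0.0, 0.6]
grip_width: 0.0869
grasp_force: 0.0
[ 90.86457826 -17.25625088  -2.23117346 116.21326837  -3.43247291
  90.76494436  79.33901664] [ 0.00156508 -0.30825777  0.27013681] [179.09728414 -10.07531232  80.38205261]
```

```bash
python3 -m pendant '[{"tx":0.1,"ty":0,"tz":-0.8,"spin":0,"claw":0},{"tx":0.1,"ty":0,"tz":-0.8,"spin":0,"claw":0},{"tx":0.1,"ty":0,"tz":-0.8,"spin":0,"claw":0},{"tx":0.1,"ty":0,"tz":-0.8,"spin":0,"claw":0},{"tx":0.1,"ty":0,"tz":-0.8,"spin":0,"claw":0}]';python3 -c "
from cell import env;o=env.get_obs();print(o['qpos'],o['tool_pos'],o['tool_rot'])"
python3 -m pendant '[{"tx":1,"ty":0,"tz":-0.2,"spin":0,"claw":0},{"tx":1,"ty":0,"tz":-0.2,"spin":0,"claw":0}]';python3 -c "
from cell import env;o=env.get_obs();print(o['qpos'],o['tool_pos'],o['tool_rot'])"
```

```text
time_s: 9.95
tool_pos: [-0.0001, -0.3199, 0.4722]
tool_rot: [178.7, -10.2, 81.3]
force: [0.5, -0.6, -0.4]
grip_width: 0.0872
grasp_force: 0.0
[ 97.91785312 -14.65540307  -6.88299601  91.4926161   -4.71835172
 112.95238051  81.15934103] [-5.95782323e-05 -3.19895938e-01  4.72247932e-01] [178.66420098 -10.19538157  81.33544251]
time_s: 10.2
tool_pos: [0.0293, -0.2744, 0.4732]
tool_rot: [-179.3, -14.7, 80.6]
force: [0.1, 3.1, 1.0]
grip_width: 0.087
grasp_force: 0.0
[107.99457534 -17.2278284  -17.79112058  93.3092716   -7.23848593
 117.6629927   79.81356801] [ 0.02925983 -0.27442382  0.4732261 ] [-179.25638162  -14.66766776   80.64326013]
```

```bash
cat >> h.py <<'E'
from scipy.spatial.transform import Rotation as Ro
def need(*targets,p0=None):
    o=env.get_obs();R=Ro.from_euler('xyz',o['tool_rot'],degrees=True).as_matrix();p=np.array(p0 if p0 is not None else o['tool_pos'])
    print('q',o['qpos'].round(1),'p',p.round(4),'rot',o['tool_rot'].round(1),'z',R[:,2].round(3))
    for t in targets:
        d=R.T@(np.array(t)-p)/.05; print(t,'units',d.round(2),'n',int(np.ceil(np.linalg.norm(d))),'per',(d/np.ceil(np.linalg.norm(d))).round(3));p=np.array(t)
E
python3 -c "
from h import *
need((.4,-.27,.6),(.45,.1,.65),(.3,.4,.7),(.05,.5,.75))"
```

```text
q [108.  -17.2 -17.8  93.3  -7.2 117.7  79.8] p [ 0.0293 -0.2744  0.4732] rot [-179.3  -14.7   80.6] z [ 0.028  0.252 -0.967]
(0.4, -0.27, 0.6) units [ 1.89  7.27 -2.22] n 8 per [ 0.237  0.909 -0.278]
(0.45, 0.1, 0.65) units [ 7.47 -0.2   0.93] n 8 per [ 0.934 -0.026  0.116]
(0.3, 0.4, 0.7) units [ 5.51 -3.93  0.46] n 7 per [ 0.787 -0.561  0.066]
(0.05, 0.5, 0.75) units [ 1.38 -5.27 -0.61] n 6 per [ 0.229 -0.878 -0.101]
```

```bash
python3 -m pendant '[{"tx":0.24,"ty":0.91,"tz":-0.28,"spin":0,"claw":0},{"tx":0.24,"ty":0.91,"tz":-0.28,"spin":0,"claw":0},{"tx":0.24,"ty":0.91,"tz":-0.28,"spin":0,"claw":0},{"tx":0.24,"ty":0.91,"tz":-0.28,"spin":0,"claw":0},{"tx":0.24,"ty":0.91,"tz":-0.28,"spin":0,"claw":0},{"tx":0.24,"ty":0.91,"tz":-0.28,"spin":0,"claw":0},{"tx":0.24,"ty":0.91,"tz":-0.28,"spin":0,"claw":0},{"tx":0.24,"ty":0.91,"tz":-0.28,"spin":0,"claw":0}]'
python3 -c "
from h import *
need((.45,.1,.65),(.3,.4,.7),(.05,.5,.75))"
```

```text
time_s: 11.2
tool_pos: [0.2758, -0.27, 0.5476]
tool_rot: [179.9, -13.3, 81.2]
force: [-1.3, -1.6, -0.1]
grip_width: 0.0869
grasp_force: 0.0
q [  4.2  -9.5  37.7  76.9  -6.2 117.6  29.8] p [ 0.2758 -0.27    0.5476] rot [179.9 -13.3  81.2] z [ 0.037  0.226 -0.973]
(0.45, 0.1, 0.65) units [ 8.1   2.31 -0.19] n 9 per [ 0.901  0.257 -0.021]
(0.3, 0.4, 0.7) units [ 5.56 -3.88  0.27] n 7 per [ 0.794 -0.554  0.039]
(0.05, 0.5, 0.75) units [ 1.41 -5.25 -0.71] n 6 per [ 0.235 -0.874 -0.118]
```

```bash
python3 -m pendant '[{"tx":0.9,"ty":0.26,"tz":0,"spin":0,"claw":0},{"tx":0.9,"ty":0.26,"tz":0,"spin":0,"claw":0},{"tx":0.9,"ty":0.26,"tz":0,"spin":0,"claw":0},{"tx":0.9,"ty":0.26,"tz":0,"spin":0,"claw":0},{"tx":0.9,"ty":0.26,"tz":0,"spin":0,"claw":0},{"tx":0.9,"ty":0.26,"tz":0,"spin":0,"claw":0},{"tx":0.9,"ty":0.26,"tz":0,"spin":0,"claw":0},{"tx":0.9,"ty":0.26,"tz":0,"spin":0,"claw":0},{"tx":0.9,"ty":0.26,"tz":0,"spin":0,"claw":0}]'
python3 -c "
from h import *
need((.3,.4,.72),(.05,.5,.75))"
```

```text
time_s: 12.32
tool_pos: [0.4493, 0.0996, 0.6393]
tool_rot: [180.0, -13.2, 81.2]
force: [0.3, 0.2, 0.9]
grip_width: 0.0868
grasp_force: 0.0
q [-20.6  -0.9  14.2  59.8 -14.  116.8 -22.1] p [0.4493 0.0996 0.6393] rot [180.  -13.2  81.2] z [ 0.036  0.226 -0.974]
(0.3, 0.4, 0.72) units [ 5.7  -3.88 -0.32] n 7 per [ 0.814 -0.554 -0.046]
(0.05, 0.5, 0.75) units [ 1.31 -5.25 -0.31] n 6 per [ 0.219 -0.875 -0.052]
```

```bash
python3 -m pendant '[{"tx":0.81,"ty":-0.55,"tz":0.02,"spin":0,"claw":0},{"tx":0.81,"ty":-0.55,"tz":0.02,"spin":0,"claw":0},{"tx":0.81,"ty":-0.55,"tz":0.02,"spin":0,"claw":0},{"tx":0.81,"ty":-0.55,"tz":0.02,"spin":0,"claw":0},{"tx":0.81,"ty":-0.55,"tz":0.02,"spin":0,"claw":0},{"tx":0.81,"ty":-0.55,"tz":0.02,"spin":0,"claw":0},{"tx":0.81,"ty":-0.55,"tz":0.02,"spin":0,"claw":0}]'
python3 -m pendant '[{"tx":0.22,"ty":-0.88,"tz":0,"spin":0,"claw":0},{"tx":0.22,"ty":-0.88,"tz":0,"spin":0,"claw":0},{"tx":0.22,"ty":-0.88,"tz":0,"spin":0,"claw":0},{"tx":0.22,"ty":-0.88,"tz":0,"spin":0,"claw":0},{"tx":0.22,"ty":-0.88,"tz":0,"spin":0,"claw":0}]'
python3 -c "
from h import *
need((.05,.6,.8))"
```

```text
time_s: 13.2
tool_pos: [0.3004, 0.4034, 0.6963]
tool_rot: [180.0, -13.1, 81.2]
force: [0.9, 0.2, 0.3]
grip_width: 0.0865
grasp_force: 0.0
time_s: 13.82
tool_pos: [0.0907, 0.4893, 0.7074]
tool_rot: [179.9, -13.1, 81.2]
force: [0.6, 0.1, -0.2]
grip_width: 0.0869
grasp_force: 0.0
q [-63.1   4.3 -22.9  45.4   3.1 117.6 -92.8] p [0.0907 0.4893 0.7074] rot [179.9 -13.1  81.2] z [ 0.036  0.223 -0.974]
(0.05, 0.6, 0.8) units [ 2.43 -1.14 -1.34] n 3 per [ 0.809 -0.381 -0.446]
```

```bash
python3 -m pendant '[{"tx":0.4,"ty":-0.1,"tz":-0.9,"spin":0,"claw":0},{"tx":0.4,"ty":0,"tz":-0.9,"spin":0,"claw":0},{"tx":0.4,"ty":0,"tz":-0.9,"spin":0,"claw":0}]'
python3 -c "
from h import *
need()"
```

```text
time_s: 14.2
tool_pos: [0.0941, 0.5026, 0.7305]
tool_rot: [-180.0, -15.9, 81.1]
force: [0.7, 0.7, 0.4]
grip_width: 0.0873
grasp_force: 0.0
q [-101.9    4.9   23.3   42.    -2.9  117.6  -89.5] p [0.0941 0.5026 0.7305] rot [-180.   -15.9   81.1] z [ 0.042  0.27  -0.962]
```

```bash
python3 -m pendant '[{"tx":0.9,"ty":0,"tz":-0.9,"spin":0,"claw":0},{"tx":0.9,"ty":0,"tz":-0.9,"spin":0,"claw":0},{"tx":0.9,"ty":0,"tz":-0.9,"spin":0,"claw":0},{"tx":0.9,"ty":0,"tz":-0.9,"spin":0,"claw":0}]'
python3 -c "
from h import *
need()"
```

```text
time_s: 14.7
tool_pos: [0.1038, 0.5749, 0.8037]
tool_rot: [179.8, -26.8, 81.1]
force: [0.3, 0.2, -0.5]
grip_width: 0.0873
grasp_force: 0.0
q [-90.4  15.8  18.2  20.3  -8.9 117.6 -89. ] p [0.1038 0.5749 0.8037] rot [179.8 -26.8  81.1] z [ 0.073  0.445 -0.893]
```

```bash
python3 -m pendant '[{"tx":0.9,"ty":0,"tz":-0.9,"spin":0,"claw":0},{"tx":0.9,"ty":0,"tz":-0.9,"spin":0,"claw":0},{"tx":0.9,"ty":0,"tz":-0.9,"spin":0,"claw":0},{"tx":0.9,"ty":0,"tz":-0.9,"spin":0,"claw":0}]'
python3 -c "
from h import *
need((.3,.4,.72))"
```

```text
time_s: 15.2
tool_pos: [0.1019, 0.5787, 0.8758]
tool_rot: [179.6, -37.3, 81.2]
force: [0.7, -0.4, 0.3]
grip_width: 0.0866
grasp_force: 0.0
q [-87.7  20.   32.    5.8 -25.3 117.6 -89.5] p [0.1019 0.5787 0.8758] rot [179.6 -37.3  81.2] z [ 0.099  0.598 -0.796]
(0.3, 0.4, 0.72) units [-4.21  4.46  0.74] n 7 per [-0.602  0.637  0.105]
```

```bash
python3 -m pendant '[{"tx":1,"ty":0,"tz":-0.8,"spin":0,"claw":0},{"tx":1,"ty":0,"tz":-0.8,"spin":0,"claw":0}]'
python3 -c "
from h import *
need((.32,.35,.75),(.42,.05,.6))"
```

```text
time_s: 15.45
tool_pos: [0.1003, 0.5672, 0.898]
tool_rot: [179.8, -40.2, 81.0]
force: [0.5, -0.4, 0.0]
grip_width: 0.087
grasp_force: 0.0
q [-87.5  20.4  63.4   3.5 -56.8 117.6 -89.1] p [0.1003 0.5672 0.898 ] rot [179.8 -40.2  81. ] z [ 0.104  0.638 -0.763]
(0.32, 0.35, 0.75) units [-4.66  5.02 -0.05] n 7 per [-0.666  0.717 -0.008]
(0.42, 0.05, 0.6) units [-6.22  2.92 -1.33] n 7 per [-0.889  0.417 -0.19 ]
```

```bash
python3 -m pendant '[{"tx":-0.67,"ty":0.72,"tz":0,"spin":0,"claw":0},{"tx":-0.67,"ty":0.72,"tz":0,"spin":0,"claw":0},{"tx":-0.67,"ty":0.72,"tz":0,"spin":0,"claw":0},{"tx":-0.67,"ty":0.72,"tz":0,"spin":0,"claw":0}]'
python3 -c "
from h import *
need((.32,.35,.75),(.42,.05,.6))"
```

```text
time_s: 15.95
tool_pos: [0.13, 0.4878, 0.9063]
tool_rot: [-175.5, -43.4, 75.1]
force: [1.2, -1.3, -0.4]
grip_width: 0.0873
grasp_force: 0.0
q [-134.7   -1.6   56.8   30.8   -1.7  106.5  -91.6] p [0.13   0.4878 0.9063] rot [-175.5  -43.4   75.1] z [ 0.1    0.682 -0.725]
(0.32, 0.35, 0.75) units [-3.38  4.45  0.77] n 6 per [-0.563  0.742  0.128]
(0.42, 0.05, 0.6) units [-5.9   3.35 -1.72] n 7 per [-0.843  0.478 -0.245]
```

```bash
python3 -m pendant '[{"tx":-0.56,"ty":0.74,"tz":0.13,"spin":0,"claw":0},{"tx":-0.56,"ty":0.74,"tz":0.13,"spin":0,"claw":0},{"tx":-0.56,"ty":0.74,"tz":0.13,"spin":0,"claw":0},{"tx":-0.56,"ty":0.74,"tz":0.13,"spin":0,"claw":0},{"tx":-0.56,"ty":0.74,"tz":0.13,"spin":0,"claw":0},{"tx":-0.56,"ty":0.74,"tz":0.13,"spin":0,"claw":0}]'
python3 -c "
from h import *
need((.42,.05,.6))"
```

```text
time_s: 16.7
tool_pos: [0.2592, 0.3909, 0.7978]
tool_rot: [-175.6, -42.4, 75.6]
force: [-0.3, 0.3, -0.3]
grip_width: 0.0869
grasp_force: 0.0
q [-85.9 -16.9  25.2  60.2  -8.2  95.3 -75.5] p [0.2592 0.3909 0.7978] rot [-175.6  -42.4   75.6] z [ 0.093  0.67  -0.737]
(0.42, 0.05, 0.6) units [-6.96  4.72 -1.35] n 9 per [-0.773  0.524 -0.15 ]
```

```bash
python3 -m pendant '[{"tx":-0.77,"ty":0.52,"tz":-0.15,"spin":0,"claw":0},{"tx":-0.77,"ty":0.52,"tz":-0.15,"spin":0,"claw":0},{"tx":-0.77,"ty":0.52,"tz":-0.15,"spin":0,"claw":0},{"tx":-0.77,"ty":0.52,"tz":-0.15,"spin":0,"claw":0},{"tx":-0.77,"ty":0.52,"tz":-0.15,"spin":0,"claw":0},{"tx":-0.77,"ty":0.52,"tz":-0.15,"spin":0,"claw":0},{"tx":-0.77,"ty":0.52,"tz":-0.15,"spin":0,"claw":0},{"tx":-0.77,"ty":0.52,"tz":-0.15,"spin":0,"claw":0},{"tx":-0.77,"ty":0.52,"tz":-0.15,"spin":0,"claw":0}]'
python3 -c "
from h import *
need((.57,-.03,.4),(.59,.01,.24))"
```

```text
time_s: 17.82
tool_pos: [0.3824, 0.124, 0.6485]
tool_rot: [-176.0, -41.5, 75.9]
force: [0.5, -0.5, -0.3]
grip_width: 0.0874
grasp_force: 0.0
q [ -6.6 -14.3  13.8  79.8 -40.6 107.9 -20.8] p [0.3824 0.124  0.6485] rot [-176.   -41.5   75.9] z [ 0.093  0.658 -0.747]
(0.57, -0.03, 0.4) units [-4.85  4.54  2.03] n 7 per [-0.692  0.649  0.29 ]
(0.59, 0.01, 0.24) units [-1.47  0.4   2.95] n 4 per [-0.367  0.1    0.738]
```

```bash
python3 -m pendant '[{"tx":-0.69,"ty":0.65,"tz":0.29,"spin":0,"claw":0},{"tx":-0.69,"ty":0.65,"tz":0.29,"spin":0,"claw":0},{"tx":-0.69,"ty":0.65,"tz":0.29,"spin":0,"claw":0},{"tx":-0.69,"ty":0.65,"tz":0.29,"spin":0,"claw":0},{"tx":-0.69,"ty":0.65,"tz":0.29,"spin":0,"claw":0},{"tx":-0.69,"ty":0.65,"tz":0.29,"spin":0,"claw":0},{"tx":-0.69,"ty":0.65,"tz":0.29,"spin":0,"claw":0}]'
python3 -c "
from h import *
need((.60,.04,.22))
o=env.get_obs();R=Ro.from_euler('xyz',o['tool_rot'],degrees=True).as_matrix();print(R[:,1])
for s in(-4,-8,4):print(s,(R@Ro.from_euler('z',s,degrees=True).as_matrix())[:,1])"
```

```text
time_s: 18.7
tool_pos: [0.5713, -0.0289, 0.4006]
tool_rot: [-176.0, -41.6, 75.9]
force: [0.2, 0.1, 0.8]
grip_width: 0.0869
grasp_force: 0.0
q [  0.9  11.   26.4  85.3 -44.4  98.7  13.5] p [ 0.5713 -0.0289  0.4006] rot [-176.   -41.6   75.9] z [ 0.093  0.659 -0.746]
(0.6, 0.04, 0.22) units [-1.29  0.48  3.66] n 4 per [-0.323  0.12   0.914]
[ 0.97890615 -0.19752282 -0.0522253 ]
-4 [ 0.98920288 -0.14643817 -0.00579002]
-8 [ 0.99468031 -0.09464008  0.04067346]
4 [ 0.96384029 -0.24764517 -0.09840614]
```

```bash
python3 -m pendant '[{"tx":0,"ty":0,"tz":0,"spin":-1,"claw":0},{"tx":-0.32,"ty":0.12,"tz":0.91,"spin":-0.1,"claw":0},{"tx":-0.32,"ty":0.12,"tz":0.91,"spin":0,"claw":0},{"tx":-0.32,"ty":0.12,"tz":0.91,"spin":0,"claw":0},{"tx":-0.3,"ty":0.12,"tz":0.9,"spin":0,"claw":0},{"tx":0,"ty":0,"tz":0,"spin":0,"claw":0}]'
python3 - <<'E'
from h import *
need()
i=cams.camera_info('wrist');I=cams.read_camera('wrist');cv2.imwrite('pics/w3.png',I[:,:,::-1])
print(proj(i,(.611,.168,.104)))
u,v=map(int,proj(i,(.611,.168,.104)))
print([(b,onz(i,b[1:],.104)) for b in blobs(I,(12,90,50),(30,255,255),(max(u-70,0),max(v-70,0),u+70,v+70),60)])
print(onz(cams.camera_info('scene'),(444.25,218.25),.104))
E
```

```text
time_s: 19.45
tool_pos: [0.6021, 0.0431, 0.2207]
tool_rot: [-179.3, -41.7, 81.6]
force: [0.1, 0.7, -0.2]
grip_width: 0.0871
grasp_force: 0.0
q [ -2.9  17.5  22.2  98.5 -48.1  80.6  25.8] p [0.6021 0.0431 0.2207] rot [-179.3  -41.7   81.6] z [ 0.086  0.66  -0.746]
(np.float64(308.14006970760124), np.float64(196.7784608287111))
[((np.int32(1505), np.float64(243.0), np.float64(189.7)), array([0.56207371, 0.18162441, 0.104     ])), ((np.int32(898), np.float64(372.7), np.float64(166.7)), array([0.66524944, 0.18859714, 0.104     ])), ((np.int32(616), np.float64(309.0), np.float64(196.3)), array([0.61170463, 0.1683338 , 0.104     ]))]
[0.61072743 0.16981034 0.104     ]
```

View pics/w3.png

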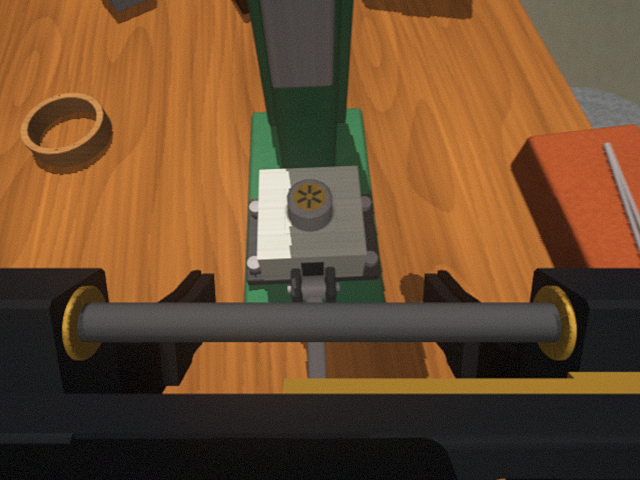

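The wrist view shows the raised die at (309,196), which gives (0.6117, 0.1683). That matches the scene view to 2 mm, and the fingers straddle it. The ram is at the top, (303,60), with room to spare.

```bash
python3 -c "
from h import *
need((.6023,.0961,.1801),(.6109,.1621,.1055))"
```

```text
q [ -2.8  17.3  22.3  98.3 -48.1  80.6  25.8] p [0.6036 0.041  0.2237] rot [-179.7  -41.7   81.7] z [ 0.091  0.659 -0.747]
(0.6023, 0.0961, 0.1801) units [ 0.23 -0.18  1.37] n 2 per [ 0.115 -0.089  0.687]
(0.6109, 0.1621, 0.1055) units [ 0.   -0.01  2.  ] n 2 per [ 0.001 -0.005  1.   ]
```

```bash
python3 -m pendant '[{"tx":0.12,"ty":-0.09,"tz":0.69,"spin":0,"claw":0},{"tx":0.12,"ty":-0.09,"tz":0.69,"spin":0,"claw":0},{"tx":0,"ty":0,"tz":0.5,"spin":0,"claw":0.1},{"tx":0,"ty":0,"tz":0.4,"spin":0,"claw":0.2},{"tx":0,"ty":0,"tz":0.3,"spin":0,"claw":0.3},{"tx":0,"ty":0,"tz":0.2,"spin":0,"claw":0.3},{"tx":0,"ty":0,"tz":0.2,"spin":0,"claw":0.3},{"tx":0,"ty":0,"tz":0,"spin":0,"claw":0.3}]'
python3 - <<'E'
from h import *
need((.6109,.1621,.1055))
i=cams.camera_info('wrist');I=cams.read_camera('wrist');cv2.imwrite('pics/w4.png',I[:,:,::-1])
print(proj(i,(.6117,.1683,.104)))
E
```

```text
time_s: 20.5
tool_pos: [0.6111, 0.1476, 0.1212]
tool_rot: [-180.0, -41.6, 81.8]
force: [-0.1, 0.2, -0.2]
grip_width: 0.061
grasp_force: 0.0
q [ -9.   21.6  17.3 105.5 -54.2  66.1  27.8] p [0.6111 0.1476 0.1212] rot [-180.   -41.6   81.8] z [ 0.094  0.657 -0.748]
(0.6109, 0.1621, 0.1055) units [ 0.01 -0.04  0.43] n 1 per [ 0.005 -0.044  0.426]
(np.float64(312.0341521622907), np.float64(276.2384845193342))
```

View pics/w4.png

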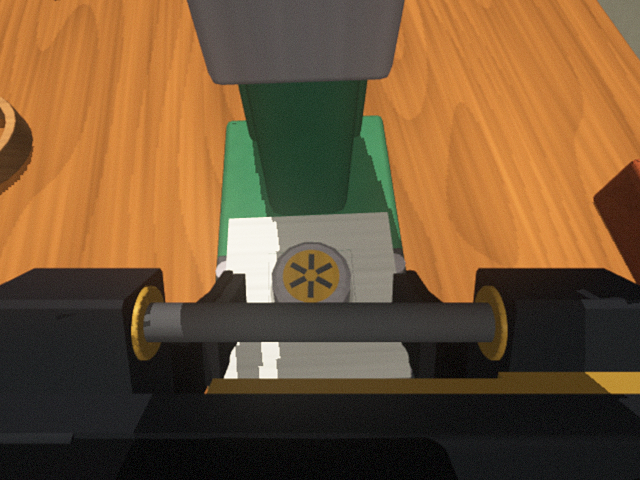

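The die face is at (311,276), as predicted, and centred between the fingers. I'll advance 21 mm and close.

```bash
python3 -m pendant '[{"tx":0,"ty":-0.02,"tz":0.15,"spin":0,"claw":0.3},{"tx":0,"ty":-0.02,"tz":0.15,"spin":0,"claw":0.3},{"tx":0,"ty":0,"tz":0.12,"spin":0,"claw":0.3},{"tx":0,"ty":0,"tz":0,"spin":0,"claw":0.3}]' 15
python3 -m pendant '[{"tx":0,"ty":0,"tz":0,"spin":0,"claw":0.6},{"tx":0,"ty":0,"tz":0,"spin":0,"claw":1},{"tx":0,"ty":0,"tz":0,"spin":0,"claw":1},{"tx":0,"ty":0,"tz":0,"spin":0,"claw":1},{"tx":0,"ty":0,"tz":0,"spin":0,"claw":1}]' 15
```

```text
time_s: 21.05
tool_pos: [0.6109, 0.1619, 0.1055]
tool_rot: [-180.0, -41.6, 81.8]
force: [0.7, 0.2, 0.1]
grip_width: 0.0611
grasp_force: 0.0
time_s: 21.68
tool_pos: [0.6106, 0.1617, 0.1063]
tool_rot: [-180.0, -41.7, 81.8]
force: [-3.8, -0.3, 3.2]
grip_width: 0.0351
grasp_force: 15.0
```

```bash
python3 -m pendant '[{"tx":0,"ty":0,"tz":0,"spin":0,"claw":1},{"tx":0,"ty":0,"tz":0,"spin":0,"claw":1},{"tx":0.04,"ty":0,"tz":-0.045,"spin":0,"claw":1},{"tx":0.04,"ty":0,"tz":-0.045,"spin":0,"claw":1},{"tx":0.04,"ty":0,"tz":-0.045,"spin":0,"claw":1},{"tx":0.04,"ty":0,"tz":-0.045,"spin":0,"claw":1},{"tx":0.04,"ty":0,"tz":-0.045,"spin":0,"claw":1}]' 40; python3 -c "
from h import *
need()"
```

```text
time_s: 22.55
tool_pos: [0.612, 0.1609, 0.1216]
tool_rot: [179.9, -41.6, 81.8]
force: [-0.7, 0.1, -1.1]
grip_width: 0.0343
grasp_force: 40.0
q [ -9.9  21.4  16.8 105.7 -54.6  65.   27. ] p [0.612  0.1609 0.1216] rot [179.9 -41.6  81.8] z [ 0.097  0.657 -0.748]
```

The die is out, lifted 15 mm. I'll back out of the press.

```bash
python3 -m pendant '[{"tx":-0.2,"ty":0,"tz":-0.18,"spin":0,"claw":1},{"tx":-0.3,"ty":0,"tz":-0.27,"spin":0,"claw":1},{"tx":-0.35,"ty":0,"tz":-0.35,"spin":0,"claw":1},{"tx":-0.35,"ty":0,"tz":-0.4,"spin":0,"claw":1},{"tx":-0.35,"ty":0,"tz":-0.45,"spin":0,"claw":1},{"tx":-0.3,"ty":0,"tz":-0.45,"spin":0,"claw":1},{"tx":-0.2,"ty":0,"tz":-0.3,"spin":0,"claw":1}]'
python3 - <<'E'
from h import *
need((.57,-.0,.2),(.502,-.2537,.15),(.502,-.2537,.06))
S=cv2.resize(cams.read_camera('scene')[130:330,240:500],None,fx=3,fy=3);W=cams.read_camera('wrist')
cv2.imwrite('pics/m5.png',np.hstack([S[:480,60:460],W[120:480,140:500][:360,:].copy() if 0 else cv2.resize(W,(400,300))[0:300].repeat(1,0) if 0 else np.pad(cv2.resize(W,(400,300)),((0,180),(0,0),(0,0)))])[:,:,::-1])
E
```

```text
time_s: 23.42
tool_pos: [0.5889, 0.0032, 0.1431]
tool_rot: [179.9, -41.6, 81.6]
force: [0.4, -0.1, -2.1]
grip_width: 0.0346
grasp_force: 40.0
q [  0.9  22.2  22.7 102.6 -50.   77.1  35.5] p [0.5889 0.0032 0.1431] rot [179.9 -41.6  81.6] z [ 0.098  0.656 -0.748]
(0.57, -0.0, 0.2) units [ 0.67 -0.36 -0.93] n 2 per [ 0.333 -0.182 -0.465]
(0.502, -0.2537, 0.15) units [-4.57 -0.6  -2.71] n 6 per [-0.761 -0.101 -0.452]
(0.502, -0.2537, 0.06) units [-1.19 -0.    1.35] n 2 per [-0.597 -0.001  0.673]
```

View pics/m5.png

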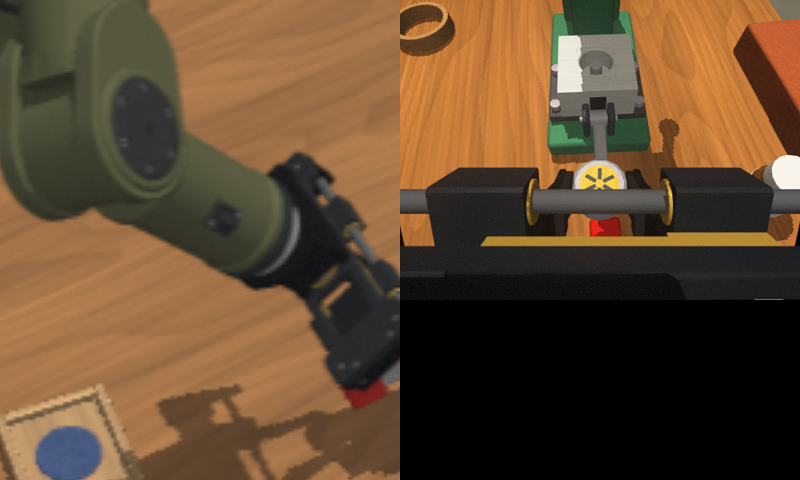

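The die is held brass face up, at wrist (318,285), and the pocket is empty. I'll carry it over the tray and check with numbers that it's upright.

```bash
python3 -m pendant '[{"tx":0.33,"ty":-0.18,"tz":-0.46,"spin":0,"claw":1},{"tx":0.33,"ty":-0.18,"tz":-0.46,"spin":0,"claw":1},{"tx":-0.5,"ty":-0.07,"tz":-0.3,"spin":0,"claw":1},{"tx":-0.76,"ty":-0.1,"tz":-0.45,"spin":0,"claw":1},{"tx":-0.76,"ty":-0.1,"tz":-0.45,"spin":0,"claw":1},{"tx":-0.76,"ty":-0.1,"tz":-0.45,"spin":0,"claw":1},{"tx":-0.76,"ty":-0.1,"tz":-0.45,"spin":0,"claw":1},{"tx":-0.6,"ty":-0.1,"tz":-0.35,"spin":0,"claw":1},{"tx":-0.4,"ty":-0.06,"tz":-0.2,"spin":0,"claw":1},{"tx":0,"ty":0,"tz":0,"spin":0,"claw":1}]'
python3 - <<'E'
from h import *
o=env.get_obs();i=cams.camera_info('wrist');I=cams.read_camera('wrist');cv2.imwrite('pics/w6.png',I[:,:,::-1])
p=o['tool_pos'];c=p+[.001,.0065,-.0023]
a=np.linspace(0,6.28,40)
print('pred',proj(i,c),'pred pix for 1mm fwd',proj(i,c+[0,.001,0]))
u,v=map(int,proj(i,c))
print(blobs(I,(15,100,120),(32,255,255),(u-45,v-45,u+45,v+45),30))
need((.502,-.2537,.07))
b=blobs(I,(105,100,40),(125,255,255),(0,0,640,480),300);print([(x,onz(i,x[1:],.01)) for x in b])
E
cp pics/w6.png pics/w6v.png
```

```text
time_s: 24.78
tool_pos: [0.5019, -0.2479, 0.1466]
tool_rot: [-179.9, -41.6, 81.6]
force: [0.1, 1.1, -2.0]
grip_width: 0.0344
grasp_force: 40.0
pred (np.float64(317.2901772848492), np.float64(295.7932879623861)) pred pix for 1mm fwd (np.float64(316.92251165245534), np.float64(293.35593698518096))
[(np.int32(1636), np.float64(318.9), np.float64(284.6))]
q [ 20.1  31.1  30.8  92.  -44.3  94.5  53.3] p [ 0.5026 -0.2464  0.1472] rot [180.  -41.7  81.8] z [ 0.095  0.658 -0.747]
(0.502, -0.2537, 0.07) units [-1.14  0.01  1.06] n 2 per [-0.568  0.004  0.528]
[((np.int32(2348), np.float64(320.8), np.float64(362.6)), array([ 0.50458114, -0.24283581,  0.01      ]))]
```

View pics/w6v.png

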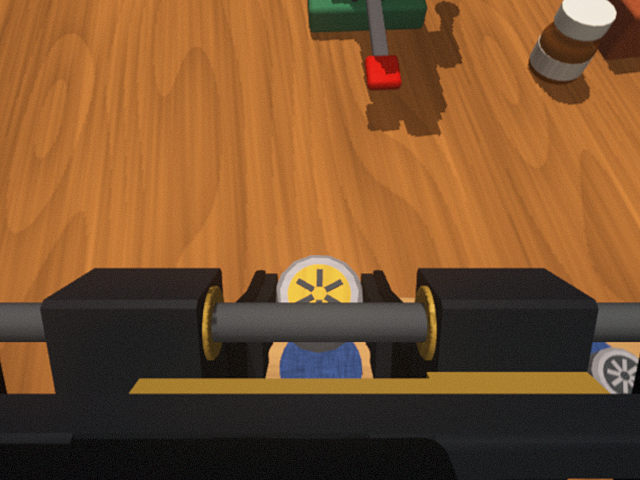

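The die hub is at (319,293), within about 1 mm of the prediction. It looks upright, with the blue felt directly below at (320,360). I'll descend.

```bash
python3 -m pendant '[{"tx":-0.38,"ty":0,"tz":0.35,"spin":0,"claw":1},{"tx":-0.38,"ty":0,"tz":0.35,"spin":0,"claw":1},{"tx":-0.38,"ty":0,"tz":0.36,"spin":0,"claw":1},{"tx":-0.11,"ty":0,"tz":0.12,"spin":0,"claw":1},{"tx":-0.1,"ty":0,"tz":0.11,"spin":0,"claw":1},{"tx":-0.07,"ty":0,"tz":0.08,"spin":0,"claw":1},{"tx":-0.04,"ty":0,"tz":0.045,"spin":0,"claw":1},{"tx":0,"ty":0,"tz":0,"spin":0,"claw":1}]'
```

```text
time_s: 25.82
tool_pos: [0.5013, -0.2548, 0.0462]
tool_rot: [179.9, -41.6, 81.8]
force: [0.1, -0.6, -1.0]
grip_width: 0.0345
grasp_force: 40.0
```

```bash
python3 -m pendant '[{"tx":-0.02,"ty":0,"tz":0.022,"spin":0,"claw":1},{"tx":-0.013,"ty":0,"tz":0.015,"spin":0,"claw":1}]'
```

```text
time_s: 26.08
tool_pos: [0.5013, -0.2548, 0.0437]
tool_rot: [179.9, -41.6, 81.8]
force: [0.3, -0.1, -1.7]
grip_width: 0.0345
grasp_force: 40.0
```

```bash
python3 -m pendant '[{"tx":-0.013,"ty":0,"tz":0.015,"spin":0,"claw":1},{"tx":-0.013,"ty":0,"tz":0.015,"spin":0,"claw":1},{"tx":-0.013,"ty":0,"tz":0.015,"spin":0,"claw":1},{"tx":0,"ty":0,"tz":0,"spin":0,"claw":1}]'; python3 -m pendant '[{"tx":-0.013,"ty":0,"tz":0.015,"spin":0,"claw":1},{"tx":-0.007,"ty":0,"tz":0.007,"spin":0,"claw":1},{"tx":0,"ty":0,"tz":0,"spin":0,"claw":1}]'
```

```text
time_s: 26.58
tool_pos: [0.5012, -0.2547, 0.0404]
tool_rot: [180.0, -41.6, 81.8]
force: [0.5, -0.2, -2.1]
grip_width: 0.0343
grasp_force: 40.0
time_s: 26.95
tool_pos: [0.5012, -0.2547, 0.039]
tool_rot: [180.0, -41.6, 81.8]
force: [-0.5, 0.1, -1.8]
grip_width: 0.0347
grasp_force: 40.0
```

```bash
python3 -m pendant '[{"tx":-0.007,"ty":0,"tz":0.007,"spin":0,"claw":1},{"tx":-0.007,"ty":0,"tz":0.007,"spin":0,"claw":1},{"tx":0,"ty":0,"tz":0,"spin":0,"claw":1}]'; python3 -m pendant '[{"tx":-0.007,"ty":0,"tz":0.007,"spin":0,"claw":1},{"tx":-0.007,"ty":0,"tz":0.007,"spin":0,"claw":1},{"tx":0,"ty":0,"tz":0,"spin":0,"claw":1}]'
```

```text
time_s: 27.32
tool_pos: [0.5012, -0.2548, 0.0385]
tool_rot: [179.9, -41.6, 81.8]
force: [-1.2, -0.5, 2.2]
grip_width: 0.0345
grasp_force: 40.0
time_s: 27.7
tool_pos: [0.5012, -0.2548, 0.0384]
tool_rot: [179.9, -41.7, 81.9]
force: [-2.9, -0.7, 6.1]
grip_width: 0.0342
grasp_force: 40.0
```

Contact came at the expected height with a 6 N push. I'll release gently.

```bash
python3 -m pendant '[{"tx":0,"ty":0,"tz":0,"spin":0,"claw":1},{"tx":0,"ty":0,"tz":0,"spin":0,"claw":1},{"tx":0,"ty":0,"tz":0,"spin":0,"claw":1}]' 5; python3 -m pendant '[{"tx":0,"ty":0,"tz":0,"spin":0,"claw":0.57},{"tx":0,"ty":0,"tz":0,"spin":0,"claw":0.5},{"tx":0,"ty":0,"tz":0,"spin":0,"claw":0.4},{"tx":0,"ty":0,"tz":0,"spin":0,"claw":0.35},{"tx":0,"ty":0,"tz":0,"spin":0,"claw":0.35}]'
```

```text
time_s: 28.08
tool_pos: [0.5012, -0.2548, 0.0382]
tool_rot: [179.9, -41.7, 81.8]
force: [-2.2, -0.4, 6.0]
grip_width: 0.0358
grasp_force: 5.0
time_s: 28.7
tool_pos: [0.5012, -0.2548, 0.037]
tool_rot: [180.0, -41.6, 81.8]
force: [-0.4, 0.2, -1.4]
grip_width: 0.0559
grasp_force: 0.0
```

```bash
python3 -m pendant '[{"tx":0,"ty":0,"tz":-0.2,"spin":0,"claw":0.35},{"tx":0,"ty":0,"tz":-0.4,"spin":0,"claw":0.35},{"tx":0,"ty":0,"tz":-0.7,"spin":0,"claw":0.35},{"tx":0.2,"ty":0,"tz":-0.8,"spin":0,"claw":0.35},{"tx":0.3,"ty":0,"tz":-0.8,"spin":0,"claw":0.35},{"tx":0.3,"ty":0,"tz":-0.8,"spin":0,"claw":0.35},{"tx":0,"ty":0,"tz":0,"spin":0,"claw":0.35}]'
python3 - <<'E'
from h import *
i=cams.camera_info('wrist');I=cams.read_camera('wrist');T=cams.read_camera('top');S=cams.read_camera('scene')
cv2.imwrite('pics/m7.png',np.hstack([cv2.resize(I,(400,300)),cv2.resize(S[200:380,220:460],(400,300))])[:,:,::-1])
print(proj(i,(.502,-.2475,.036)))
for n,J in(('wrist',I),('scene',S),('top',T)):
    k=cams.camera_info(n);u,v=map(int,proj(k,(.502,-.248,.036)));r=60 if n=='wrist' else 15
    print(n,(u,v),[(b,onz(k,b[1:],.036).round(4)) for b in blobs(J,(15,90,60),(32,255,255),(max(u-r,0),max(v-r,0),u+r,v+r),15)],[(b,onz(k,b[1:],.01).round(4)) for b in blobs(J,(105,100,40),(125,255,255),(max(u-2*r,0),max(v-2*r,0),u+2*r,v+2*r),30)])
E
```

```text
time_s: 29.58
tool_pos: [0.4875, -0.3508, 0.2064]
tool_rot: [179.5, -41.3, 81.9]
force: [-0.9, 0.5, 0.2]
grip_width: 0.0562
grasp_force: 0.0
(np.float64(315.97886787491956), np.float64(249.24711800415722))
wrist (318, 252) [((np.int32(7743), np.float64(317.8), np.float64(256.1)), array([ 0.5013, -0.2509,  0.036 ])), ((np.int32(544), np.float64(316.8), np.float64(248.8)), array([ 0.5014, -0.2441,  0.036 ]))] [((np.int32(534), np.float64(397.7), np.float64(254.1)), array([ 0.575 , -0.2477,  0.01  ])), ((np.int32(185), np.float64(341.3), np.float64(260.9)), array([ 0.5232, -0.247 ,  0.01  ])), ((np.int32(235), np.float64(295.3), np.float64(266.3)), array([ 0.4816, -0.2463,  0.01  ]))]
scene (280, 274) [((np.int32(432), np.float64(278.1), np.float64(270.6)), array([ 0.4873, -0.248 ,  0.036 ])), ((np.int32(60), np.float64(281.3), np.float64(274.5)), array([ 0.502 , -0.2468,  0.036 ])), ((np.int32(16), np.float64(292.9), np.float64(286.1)), array([ 0.5474, -0.2392,  0.036 ]))] [((np.int32(95), np.float64(283.5), np.float64(284.4)), array([ 0.5145, -0.2495,  0.01  ]))]
top (357, 263) [((np.int32(40), np.float64(358.0), np.float64(263.2)), array([ 0.502 , -0.2484,  0.036 ]))] []
```

View pics/m7.png

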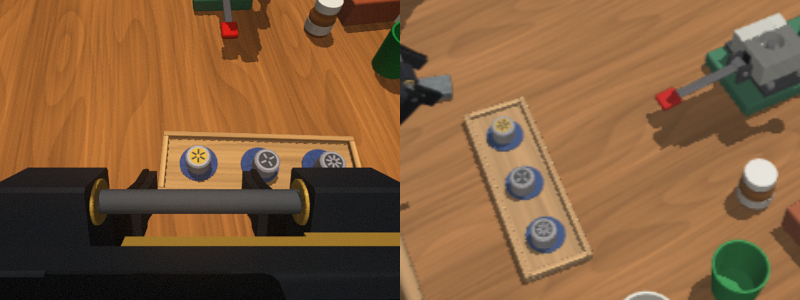

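The die stands upright with its brass face up, centred on its felt spot: scene crop (503,128), at (0.502, -0.247). The other two dies are in place, the lever is down and the gripper is clear.

```bash
python3 -c "
from cell import env
print(env.sign_off())"
```

```text
the job is handed in; nothing more can be done
None
```

I pushed the ejector lever down to its stop, lifted the die out, and stood it upright, brass face up, at the centre of the empty felt spot; I handed the job in at about 30 s of the 59 s, with the other two dies still in place in the last pictures.

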